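# Slide an archive case onto the sloped rest and hold it down

## Robot

A 6-joint arm with a two-finger parallel gripper is mounted at the origin on the work surface. World frame = base frame: x ahead of the robot, y to its left, z up, the work surface at z = 0. Lengths are in m, angles in rad, forces in N, time in s.
With the tool pointing down it reaches from about 0.225 to 0.875 m from the base axis. Payload 3.4 kg.
Tool frame: the origin (TCP) lies at the very end of the fingers, on their centre line; the grasp point (between the pads) lies 19 mm behind it; z points along the fingers, y is the line along which they close (so a half turn about z gives the same grasp; the last joint's range is limited). The gripper opens to 85 mm and grips with 20 to 120 N. Pads are 22 mm wide; open, the fingers measure 114 mm over their backs; the gripper's body (76 mm by 85 mm) begins 54 mm behind the grasp point. The pads swing forward as they close: fully open they stand 13 mm farther back than shut.
Start: joints at [1.037, 0.276, 1.505, -0, 1.361, -0.121], TCP at [0.231, 0.527, 0.231] pointing down, gripper open.
Joint ranges: [-2.89, 2.89], [-0.75, 2.08], [0.22, 2.7], [-1.18, 4.32], [0.11, 2.71], [-2.7, 2.7]. Speed limits (rad/s): [2.57, 2.57, 3.14, 3.14, 3.14, 3.14].

## Interface

Orientations are given as a unit quaternion [w, x, y, z].
In Python, from rig import get_state, optics, sign_off gives the robot as it stands.
- The arm moves only by the tool send_rows, never from a script. Its argument "increments" is a list of rows, each an object with "gripper": the gripper's target within -1 to 1 (shut at 1, half-way at 0, fully open at -1); "linear": the shift along the world's x, y, z in m, a list of three; "delta_rot": the turn, a rotation vector about the world's x, y, z in rad, a list of three. In form: [{"gripper": gripper, "linear": [dx, dy, dz], "delta_rot": [rx, ry, rz]}, ...]. A call has 1 to 8 rows; each row is the pose to reach, as a shift and turn from the pose commanded when the call began; what a row does not reach only later rows make up. A row lasts 1/10 s, in which the tool goes at most 50 mm and 8.59 degrees, less where a joint would pass 70% of its speed; a pose out of reach is approached as far as the arm can. A call with a gripper value outside its range is refused whole. The fingers move at their own pace and stop on an object; "newtons" is the grip in N (left out, the last holds). Time passes only in rows, so rows that repeat a pose let the fingers close. It gives the time, the measured TCP pose, the force, the opening and the grip force at its end, in the units of the state.
- get_state(): the state, without advancing time (a new reading comes with each control period).
- optics.get_image(name): name is "side" or "top"; returns a dict with "pixels" (480x640x3 uint8, blue, green, red), "K" (3x3 intrinsics, pixels), "rvec" (rotation vector, rad) and "tvec" (3), from world to camera coordinates, as OpenCV has them. Camera axes: x right, y down, z forward; pixel columns grow to the right and rows downward; lengths in m; the calibration is good to about 2 mm. A picture is of the moment at which its call begins. There is no depth.
- sign_off(): hands the job in; it is judged then, once.
The state is a dict: "clock": time; "qpos": joint angles; "qd": joint speeds; "effort": joint torques, N m; "position": TCP position; "ee_rot": TCP orientation; "contact_force": force on the tool from outside, world axes, zero at the start; "moment": the same for the moment, N m; "width": finger opening in m; "gripper_force": force on a finger pad.
Only numpy, scipy, OpenCV 4.12 (cv2) and the standard library are available. Lean on these libraries where they do the work, as an engineer would, in place of code of your own. Each camera call takes 0.05 s, during which the arm holds its last target. There are 200 camera calls.

## Task

Slide the flat archive case along the stand's shelf, without lifting it up, over the edge and down onto the narrow sloped rest, until its tabbed end sits flush against the ledge with the yellow tab wholly within the width of the red band. Then swing the hold-down arm over the case by its blue peg until it stops. Leave the other things on the table where they are.

Things in the scene. Friction and masses are not known exactly. Their poses are not given: they have to be found in the camera images.
- rest: narrow white sloped rest of the fixed stand: deck 80 mm wide, 135 long, sloping down 15 degrees, a 32 mm wide red band along its middle. Origin: on the deck surface, centre line, at the foot of the ledge, 34 mm above the table. x points downhill along the deck, z is its normal, y across. The aluminium ledge spans x 0 to 12 mm, 130 mm across, 14 mm above the deck, red at the band
- shelf_edge (a point): middle of the edge where the stand's level plywood shelf meets the top of the sloped rest, on the shelf's surface, 70 mm above the table (the deck starts 1 mm lower). The shelf reaches 190 mm uphill from here and is 260 mm wide. x points horizontally downhill, y across
- case: flat rigid archive case, grey with brass corners and a blue top, 110 (x) x 100 (y) x 36 (z) mm, about 0.45 kg, lying on the level shelf. Origin: centre of its underside, z up, x towards the end with the yellow tab
- tab (a point): middle of the lower edge of the case's tabbed end (case x = +55 mm, y = 0, on the underside). The yellow tab is 12 mm wide, runs up the end face here and on over the top. Axes as the case
- holddown (a joint): angle (rad) of the steel hold-down arm, 0 (clear of the rest) to 1.4 (at its stop, over the case); starts at 0 to 0.35, has light friction (about 1 N at the peg) and stays where it is left
- peg (a point): middle of the blue upright peg (12 mm thick, 34 tall, along the rest's z) at the free end of the hold-down arm. Its foot is 49 mm and its top 83 mm above the deck plane, the arm just below it; the arm's underside clears a seated case by 7 mm
- pivot (a point): pivot of the hold-down arm, 75 mm from the peg, at x = 12, y = 78, z = 43 mm of the rest (top of its post); the arm turns parallel to the deck. At joint angle q it points at (-50 degrees - q), measured from the rest's +x towards its +y, so the peg sweeps uphill over the case
- paste_jar: white paste jar, 60 mm across, 70 tall; a bystander, origin at its underside
- tape_roll: roll of paper tape lying flat, 90 mm across, 24 tall; a bystander, origin at its underside
- brush: dusting brush lying flat; a bystander
- book_weight: brass book weight, 70 x 40 x 30 mm with a black stub on top; a bystander, origin at its underside
- notebook: black notebook, 150 x 105 x 14 mm; a bystander, origin at its underside
- pencil_cup: dark steel cup, 72 mm across, 90 tall; a bystander, origin at its underside
- water_bottle: clear water bottle, 64 mm across, 200 tall; a bystander, origin at its underside
Things that resemble listed ones, but are neither listed nor needed, are in the scene too. What is meant by the case is not purple, and is the smaller of those in its own colour.

How it is judged:
On the way, in this order (a step that is already met when the one before it is completed fails the run):
1. the case lies on the sloped rest, flush with the ledge, its tab within the red band (x of tab in the frame of rest above -0.005 m and y of tab in the frame of rest between -0.01 and 0.01 m and z of tab in the frame of rest between -0.004 and 0.004 m and angle between the x axis of case and the x axis of rest, either way round below 0.07 rad and angle between the z axis of case and the z axis of rest, either way round below 0.06 rad and linear speed of case below 0.02 m/s), for 0.2 s.
2. the hold-down arm is swung over the case (value of joint holddown above 1.25 rad), for 0.2 s.
At the end, for the whole second after the job is handed in: The case lies at rest flat on the sloped rest (within 0.06 rad), squared to it within 0.07 rad, the tabbed end's middle within 5 mm of the ledge and within 10 mm of the band's centre line, and the hold-down arm is over it (joint above 1.25 of 1.4 rad) (x of tab in the frame of rest above -0.005 m and y of tab in the frame of rest between -0.01 and 0.01 m and z of tab in the frame of rest between -0.004 and 0.004 m and angle between the x axis of case and the x axis of rest, either way round below 0.07 rad and angle between the z axis of case and the z axis of rest, either way round below 0.06 rad and linear speed of case below 0.01 m/s and value of joint holddown above 1.25 rad); the robot touches nothing.
It fails at once if the case was lifted more than 25 mm above its height on the shelf (height (world z) of case above 0.095 m).
It fails at once if the case fell off the stand (height (world z) of case below 0.03 m or angle between case's own z axis and vertical above 0.8 rad).
It fails at once if another thing on the table was moved by more than 20 mm (distance of any of paste_jar, tape_roll, brush, book_weight, notebook, pencil_cup, water_bottle from where it was at the start of the episode above 0.02 m).
It also fails if it takes over 72 s, if anything falls off the work surface, if the arm or the gripper's body presses on something with over 40 N, if the wrist force passes 120 N, or if a joint passes its speed limit or range.

## Working session

There is one attempt and no reset: what is moved stays moved. The work goes in short steps, Python scripts to look and compute and a tool call to move; the robot and the scene stay as the last step left them, time stands still between calls to the robot, and variables do not carry over. Pictures are saved under pics/ and viewed, at most 10 in all, crops included, and the job is handed in when it is done.

Besides the shell and the picture viewer there is one more tool, called after "Request:" as name(argument=value, ...) on one line, values as JSON. send_rows: Moves the arm, as the interface text tells. Its arguments: {"type":"object","properties":{"increments":{"type":"array"},"newtons":{"type":"number"}},"required":["increments"]}

```bash
mkdir -p pics; python3 - <<'E'
from rig import get_state, optics
import cv2,pickle
d={}
for n in("top","side"):
    im=optics.get_image(n); d[n]=im; cv2.imwrite(f"pics/{n}0.png",im["pixels"])
pickle.dump(d,open("cam0.pkl","wb"))
s=get_state(); print({k:s[k] for k in("clock","position","ee_rot","width")})
E
```

```text
{'clock': 0.1, 'position': array([0.23045093, 0.52627553, 0.23053275]), 'ee_rot': array([-2.61120301e-04,  2.04966012e-01,  9.78768741e-01, -7.85134240e-04]), 'width': 0.08545400679009466}
```

View pics/top0.png

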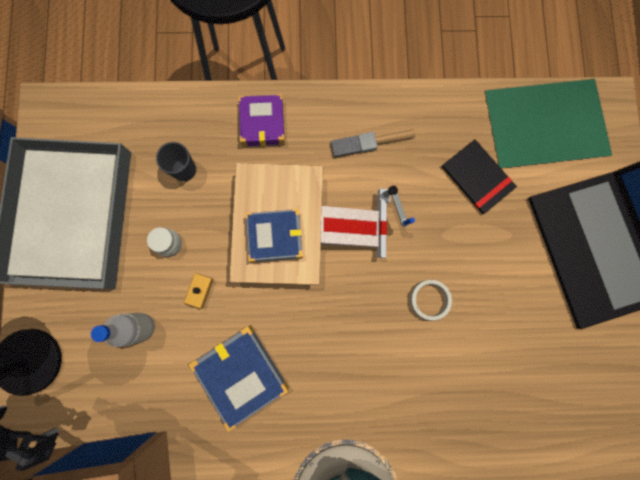

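View pics/side0.png

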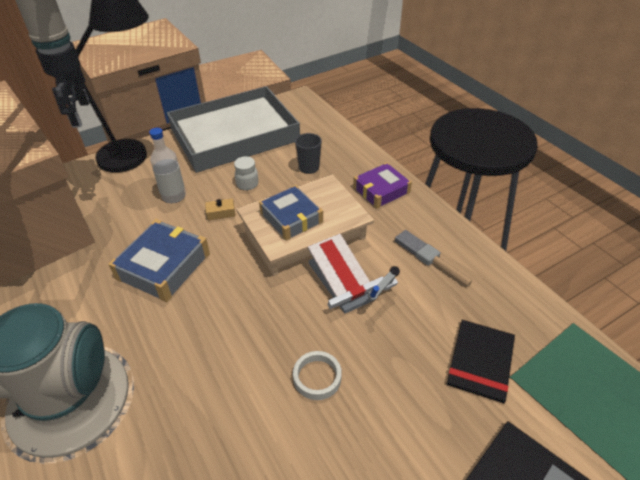

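```bash
python3 - <<'E'
import cv2,pickle
d=pickle.load(open("cam0.pkl","rb"))
c=d["top"]["pixels"][155:295,225:425]; cv2.imwrite("pics/topc.png",cv2.resize(c,None,fx=4,fy=4,interpolation=cv2.INTER_CUBIC))
c=d["side"]["pixels"][170:320,230:430]; cv2.imwrite("pics/sidec.png",cv2.resize(c,None,fx=4,fy=4,interpolation=cv2.INTER_CUBIC))
E
```

```text
(no output)
```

View pics/topc.png

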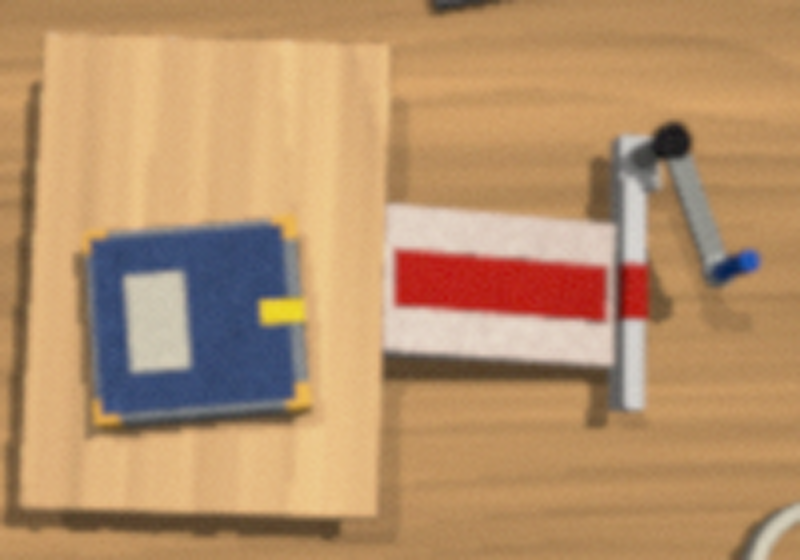

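View pics/sidec.png

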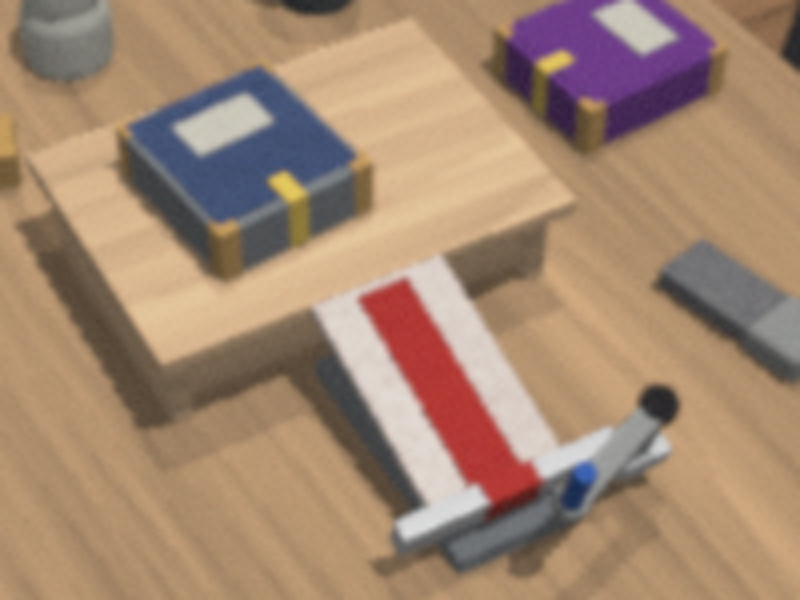

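```bash
cat > h.py <<'E'
import numpy as np,cv2,pickle
from scipy.optimize import least_squares
from scipy.spatial.transform import Rotation as R
d=pickle.load(open("cam0.pkl","rb"))
def proj(n,P): return cv2.projectPoints(np.float64(P),d[n]["rvec"],d[n]["tvec"],d[n]["K"],None)[0][:,0]
off={"top":(225,155),"side":(230,170)}
def px(n,L): return np.array(L)/4.+off[n]
def Trest(p): # x,y of rest origin, yaw
    return R.from_euler('z',p[2])*R.from_euler('y',np.radians(15)),np.array([p[0],p[1],.034])
def rest(p,P): r,t=Trest(p); return r.apply(P)+t
def case(p,P,z=.07): return R.from_euler('z',p[2]).apply(P)+[p[0],p[1],z]
def fit(f,obs,p0):
    def res(p): return np.concatenate([(proj(n,f(p,[o[1] for o in O]))-px(n,[o[0] for o in O])).ravel() for n,O in obs.items()])
    s=least_squares(res,p0,loss='soft_l1'); return s.x,res(s.x).reshape(-1,2)
E
cat > m.py <<'E'
from h import *
c,s=np.cos(np.radians(15)),np.sin(np.radians(15))
# shelf edge in rest coordinates, levels in world: shelf point at horizontal dist a uphill of edge
xe=-.135*c
def S(a,y): # rest coords of shelf pt (world horizontal xe-a, height .07-.034)
    h,z=xe-a,.036; return (h*c-z*s,y,h*s+z*c)
rp={"top":[((389,43),S(0,.13)),((377,516),S(0,-.13)),((46,33),S(.19,.13)),((22,508),S(.19,-.13)),((387,203),(-.135,.04,0)),((384,354),(-.135,-.04,0)),((645,409),(.012,-.065,.014)),((648,137),(.012,.065,.014))],
"side":[((28,157),S(.19,-.13)),((415,20),S(.19,.13)),((575,205),S(0,.13)),((165,363),S(0,-.13)),((315,308),(-.135,-.04,0)),((440,257),(-.135,.04,0))]}
p,r=fit(rest,rp,[.5,0,-1.57]); print("rest",p,"\n",r.round(1).tolist())
cp={"top":[((85,235),(-.055,.05,.036)),((294,217),(.055,.05,.036)),((303,400),(.055,-.05,.036)),((95,422),(-.055,-.05,.036)),((304,312),(.055,0,.02))],
"side":[((225,277),(.055,-.05,0)),((365,212),(.055,.05,0)),((300,245),(.055,0,0)),((207,230),(.055,-.05,.036)),((370,157),(.055,.05,.036)),((262,68),(-.055,.05,.036)),((120,127),(-.055,-.05,.036))]}
q,r=fit(case,cp,[.5,.15,-1.57]); print("case",q,"\n",r.round(1).tolist())
def peg(a,P):
    g=np.radians(-50)-a[0]; return rest(p,np.array([.012+.075*np.cos(g),.078+.075*np.sin(g),0])+np.array(P))
a,r=fit(peg,{"top":[((752,260),(0,0,.083))],"side":[((583,468),(0,0,.083))]},[.2]);print("q",a,r.round(1).tolist())
for x in(0,.3,1.3,1.4): print(x,peg([x],[0,0,.066]))
print("edge",rest(p,[S(0,0)]),"shelf back",rest(p,[S(.19,0)]),"y axis",Trest(p)[0].as_matrix())
print("tabpix", proj("top",case(q,[(.055,0,.036)])),)
np.save("fit.npy",np.r_[p,q,a])
# bystanders approx
E
python3 m.py
```

```text
rest [ 0.57196017 -0.09387142 -1.62070477] 
 [[1.0, -0.2], [1.2, 0.2], [0.1, -0.4], [-0.3, -0.1], [0.5, -0.1], [0.4, -1.4], [0.6, -0.5], [-0.0, 9.8], [-1.2, -1.2], [-1.1, -1.5], [0.7, -2.0], [-1.1, 0.4], [-0.7, -0.7], [0.1, -0.9]]
case [ 0.55191941  0.1371188  -1.51234087] 
 [[-0.5, -1.1], [0.2, -0.7], [1.7, 1.3], [-0.1, 0.1], [-0.3, 0.4], [-0.9, 1.0], [1.5, -1.2], [-0.6, -0.4], [2.6, 1.0], [0.2, 0.8], [-0.0, -2.9], [-1.7, -1.0]]
q [0.34424067] [[-0.4, -0.2], [0.1, 0.2]]
0 [ 0.58872772 -0.17004231  0.08216785]
0.3 [ 0.5779835  -0.15100269  0.08711953]
1.3 [ 0.58873488 -0.08235025  0.10563571]
1.4 [ 0.59356455 -0.07682773  0.10717818]
edge [[0.57846553 0.0363662  0.07      ]] shelf back [[0.5879442  0.22612962 0.07      ]] y axis [[-4.81878442e-02  9.98754832e-01 -1.29118939e-02]
 [-9.64723086e-01 -4.98877272e-02 -2.58496772e-01]
 [-2.58819045e-01 -2.77555756e-17  9.65925826e-01]]
tabpix [[300.58498181 232.23152349]]
```

Request:
send_rows(increments=[{"gripper":0,"linear":[0,0,0.04],"delta_rot":[0,0,0.05]},{"gripper":0,"linear":[0.0,0,0.08],"delta_rot":[0,0,0.1]},{"gripper":0,"linear":[0.02,-0.04,0.08],"delta_rot":[0,0,0.16]},{"gripper":0,"linear":[0.045,-0.075,0.08],"delta_rot":[0,0,0.22]},{"gripper":0,"linear":[0.07,-0.115,0.08],"delta_rot":[0,0,0.28]},{"gripper":0,"linear":[0.095,-0.155,0.08],"delta_rot":[0,0,0.34]},{"gripper":0,"linear":[0.12,-0.195,0.08],"delta_rot":[0,0,0.362]},{"gripper":0,"linear":[0.145,-0.235,0.08],"delta_rot":[0,0,0.362]}])

```text
clock: 0.9
position: [0.3761, 0.29, 0.311]
ee_rot: [-0.0, 0.025, 1.0, -0.0]
contact_force: [0.7, -0.2, -0.1]
width: 0.0427
gripper_force: 0.0
```

Request:
send_rows(increments=[{"gripper":0,"linear":[0.022,-0.035,0],"delta_rot":[0,0,0]},{"gripper":0,"linear":[0.045,-0.075,-0.02],"delta_rot":[0,0,0]},{"gripper":0,"linear":[0.07,-0.115,-0.06],"delta_rot":[0,0,0]},{"gripper":0,"linear":[0.093,-0.15,-0.1],"delta_rot":[0,0,0]},{"gripper":0,"linear":[0.093,-0.15,-0.14],"delta_rot":[0,0,0]},{"gripper":0,"linear":[0.093,-0.15,-0.17],"delta_rot":[0,0,0]},{"gripper":0,"linear":[0.093,-0.15,-0.19],"delta_rot":[0,0,0]},{"gripper":0,"linear":[0.093,-0.15,-0.19],"delta_rot":[0,0,0]}])

```text
clock: 1.7
position: [0.4659, 0.1409, 0.1181]
ee_rot: [-0.004, 0.026, 1.0, -0.001]
contact_force: [0.4, 1.0, 0.8]
width: 0.0424
gripper_force: 0.0
```

Request:
send_rows(increments=[{"gripper":0,"linear":[0,0,-0.025],"delta_rot":[0,0,0]},{"gripper":0,"linear":[0,0,-0.044],"delta_rot":[0,0,0]},{"gripper":0,"linear":[0,0,-0.044],"delta_rot":[0,0,0]},{"gripper":0,"linear":[0.006,0,-0.044],"delta_rot":[0,0,0]},{"gripper":0,"linear":[0.012,-0.0005,-0.044],"delta_rot":[0,0,0]},{"gripper":0,"linear":[0.016,-0.001,-0.044],"delta_rot":[0,0,0]},{"gripper":0,"linear":[0.02,-0.001,-0.044],"delta_rot":[0,0,0]},{"gripper":0,"linear":[0.024,-0.001,-0.044],"delta_rot":[0,0,0]}])

```text
clock: 2.5
position: [0.4916, 0.1409, 0.0776]
ee_rot: [-0.001, 0.025, 1.0, 0.0]
contact_force: [-3.7, 0.7, 2.3]
width: 0.0426
gripper_force: 2.0
```

Request:
send_rows(increments=[{"gripper":0,"linear":[0.004,0,0],"delta_rot":[0,0,0]},{"gripper":0,"linear":[0.008,0,0],"delta_rot":[0,0,0]},{"gripper":0,"linear":[0.012,-0.0005,0],"delta_rot":[0,0,0]},{"gripper":0,"linear":[0.016,-0.001,0],"delta_rot":[0,0,0]},{"gripper":0,"linear":[0.02,-0.001,0],"delta_rot":[0,0,0]},{"gripper":0,"linear":[0.024,-0.0015,0],"delta_rot":[0,0,0]},{"gripper":0,"linear":[0.027,-0.0015,0],"delta_rot":[0,0,0]},{"gripper":0,"linear":[0.027,-0.0015,0],"delta_rot":[0,0,0]}])

```text
clock: 3.3
position: [0.521, 0.1389, 0.0772]
ee_rot: [0.001, 0.025, 1.0, -0.0]
contact_force: [-1.4, -0.2, 1.3]
width: 0.0428
gripper_force: 0.6
```

```bash
cat > snap.py <<'E'
import sys,cv2
from rig import optics
n,f,x,y,w,h=sys.argv[1],sys.argv[2],*map(int,sys.argv[3:7])
im=optics.get_image(n)["pixels"][y:y+h,x:x+w]; cv2.imwrite(f,cv2.resize(im,None,fx=4,fy=4,interpolation=cv2.INTER_CUBIC))
E
python3 snap.py side pics/s1.png 230 170 200 150
```

```text
(no output)
```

View pics/s1.png

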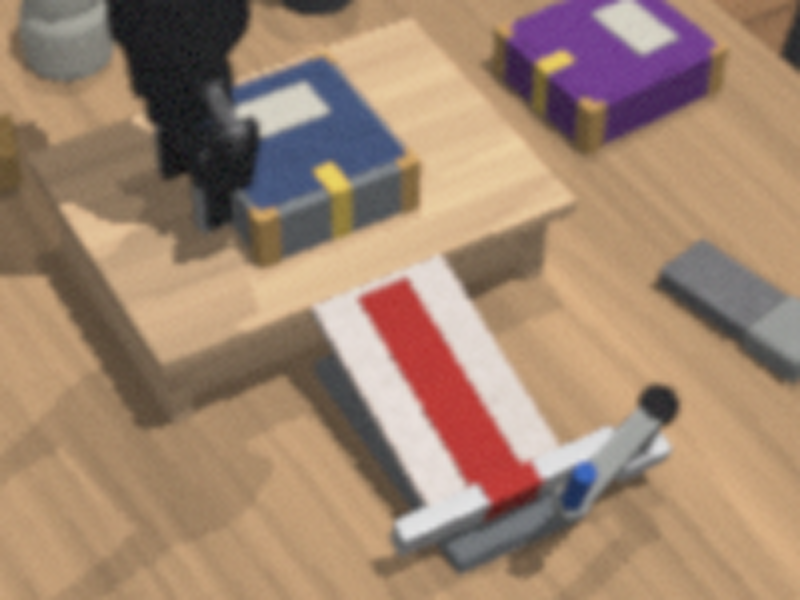

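The case slid sideways and squared up: front bottom corners near (265,264) and (416,207), tab foot (344,236), in the crop.

```bash
cat > c.py <<'E'
from h import *
f=np.load("fit.npy");p=f[:3]
cp={"side":[((265,264),(.055,-.05,0)),((416,207),(.055,.05,0)),((344,236),(.055,0,0)),((416,155),(.055,.05,.036)),((322,57),(-.055,.05,.036)),((332,168),(.055,0,.036))]}
q,r=fit(case,cp,[.57,.137,-1.6]);print(q,r.round(1).tolist())
u=np.array([np.cos(p[2]),np.sin(p[2])]);v=np.array([-u[1],u[0]])
e=np.array([.5785,.0364]);t=q[:2]+.055*np.array([np.cos(q[2]),np.sin(q[2])])
for w in(q[:2],t): print("along,lat",(w-e)@u,(w-e)@v)
print("yaw err",q[2]-p[2]);print(proj("side",rest(p,[(0,0,0),(-.135,.016,0),(-.135,-.016,0)]))*4-np.array(off["side"])*4)
E
python3 c.py
```

```text
[ 0.58074235  0.13078957 -1.60619094] [[-1.1, 0.7], [0.3, -1.0], [-1.0, -0.4], [0.5, 0.3], [-0.1, -2.6], [1.7, 4.8]]
along,lat -0.09438390360771295 -0.002469326887239774
along,lat -0.039389696415937224 -0.001671094246938119
yaw err 0.01451383028685349
[[499.90622009 483.43871126]
 [402.50688174 268.76554801]
 [351.25160047 289.37063579]]
```

Request:
send_rows(increments=[{"gripper":0,"linear":[-0.015,0,0],"delta_rot":[0,0,0]},{"gripper":0,"linear":[-0.02,0,0.03],"delta_rot":[0,0,0]},{"gripper":0,"linear":[-0.02,0.0,0.07],"delta_rot":[0,0,-0.1]},{"gripper":0,"linear":[0,0.02,0.08],"delta_rot":[0,0,-0.24]},{"gripper":0,"linear":[0.02,0.04,0.08],"delta_rot":[0,0,-0.38]},{"gripper":0,"linear":[0.04,0.055,0.08],"delta_rot":[0,0,-0.52]},{"gripper":0,"linear":[0.06,0.07,0.08],"delta_rot":[0,0,-0.66]},{"gripper":0,"linear":[0.067,0.075,0.08],"delta_rot":[0,0,-0.8]}])

```text
clock: 4.15
position: [0.5904, 0.2158, 0.1574]
ee_rot: [0.002, 0.415, 0.91, 0.002]
contact_force: [-0.2, 0.1, -0.6]
width: 0.0427
gripper_force: 0.0
```

Request:
send_rows(increments=[{"gripper":0,"linear":[0,0,0],"delta_rot":[0,0,-0.14]},{"gripper":0,"linear":[0,0,0],"delta_rot":[0,0,-0.28]},{"gripper":0,"linear":[0,0,0],"delta_rot":[0,0,-0.42]},{"gripper":0,"linear":[0,0,0],"delta_rot":[0,0,-0.56]},{"gripper":0,"linear":[0,0,-0.01],"delta_rot":[0,0,-0.7]},{"gripper":0,"linear":[0,0,-0.03],"delta_rot":[0,0,-0.771]},{"gripper":0,"linear":[0,0,-0.04],"delta_rot":[0,0,-0.771]},{"gripper":0,"linear":[0,0,-0.04],"delta_rot":[0,0,-0.771]}])

```text
clock: 4.95
position: [0.5862, 0.2139, 0.1156]
ee_rot: [-0.0, 0.724, 0.689, -0.001]
contact_force: [-0.7, -0.0, 0.2]
width: 0.0428
gripper_force: 0.0
```

Request:
send_rows(increments=[{"gripper":0,"linear":[0,0,-0.025],"delta_rot":[0,0,0]},{"gripper":0,"linear":[0,0,-0.04],"delta_rot":[0,0,0]},{"gripper":0,"linear":[0,0,-0.04],"delta_rot":[0,0,0]},{"gripper":0,"linear":[0,-0.006,-0.04],"delta_rot":[0,0,0]},{"gripper":0,"linear":[-0.0005,-0.012,-0.04],"delta_rot":[0,0,0]},{"gripper":0,"linear":[-0.001,-0.018,-0.04],"delta_rot":[0,0,0]},{"gripper":0,"linear":[-0.001,-0.024,-0.04],"delta_rot":[0,0,0]},{"gripper":0,"linear":[-0.0015,-0.03,-0.04],"delta_rot":[0,0,0]}])

```text
clock: 5.75
position: [0.5863, 0.1848, 0.0786]
ee_rot: [0.0, 0.725, 0.689, 0.002]
contact_force: [-0.3, 5.6, 4.0]
width: 0.0425
gripper_force: 2.5
```

Request:
send_rows(increments=[{"gripper":0,"linear":[0,-0.006,0],"delta_rot":[0,0,0]},{"gripper":0,"linear":[-0.0005,-0.012,0],"delta_rot":[0,0,0]},{"gripper":0,"linear":[-0.001,-0.018,0],"delta_rot":[0,0,0]},{"gripper":0,"linear":[-0.001,-0.024,0],"delta_rot":[0,0,0]},{"gripper":0,"linear":[-0.0015,-0.03,0],"delta_rot":[0,0,0]},{"gripper":0,"linear":[-0.002,-0.036,0],"delta_rot":[0,0,0]},{"gripper":0,"linear":[-0.002,-0.042,0],"delta_rot":[0,0,0]},{"gripper":0,"linear":[-0.0025,-0.048,0],"delta_rot":[0,0,0]}])

```text
clock: 6.55
position: [0.5826, 0.1357, 0.0773]
ee_rot: [-0.0, 0.725, 0.689, -0.0]
contact_force: [0.6, 4.2, 3.0]
width: 0.0431
gripper_force: 2.1
```

```bash
python3 snap.py side pics/s2.png 230 170 200 150
```

```text
(no output)
```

View pics/s2.png

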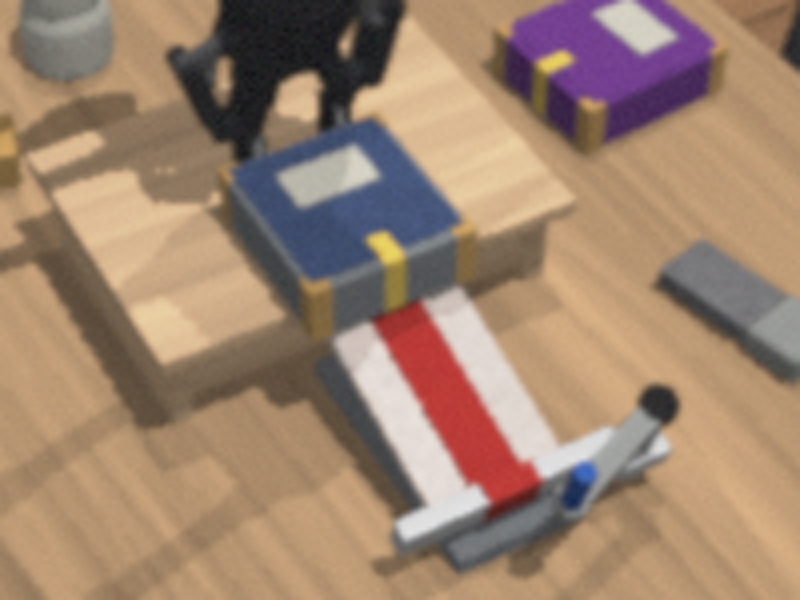

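The tab foot at (396,307) is about over the band centre (400,310) and the case is squared, so I keep pushing.

Request:
send_rows(increments=[{"gripper":0,"linear":[0,-0.006,0],"delta_rot":[0,0,0]},{"gripper":0,"linear":[-0.0005,-0.012,0],"delta_rot":[0,0,0]},{"gripper":0,"linear":[-0.001,-0.018,0],"delta_rot":[0,0,0]},{"gripper":0,"linear":[-0.001,-0.024,0],"delta_rot":[0,0,0]},{"gripper":0,"linear":[-0.0015,-0.029,0],"delta_rot":[0,0,0]},{"gripper":0,"linear":[-0.0015,-0.034,0],"delta_rot":[0,0,0]},{"gripper":0,"linear":[-0.002,-0.039,0],"delta_rot":[0,0,0]},{"gripper":0,"linear":[-0.002,-0.044,0],"delta_rot":[0,0,0]}])

```text
clock: 7.4
position: [0.5805, 0.0919, 0.0773]
ee_rot: [-0.0, 0.725, 0.689, -0.0]
contact_force: [0.0, 3.5, 2.5]
width: 0.0427
gripper_force: 1.9
```

Request:
send_rows(increments=[{"gripper":0,"linear":[0,-0.005,0],"delta_rot":[0,0,0]},{"gripper":0,"linear":[-0.0005,-0.01,0],"delta_rot":[0,0,0]},{"gripper":0,"linear":[-0.001,-0.015,0],"delta_rot":[0,0,0]},{"gripper":0,"linear":[-0.001,-0.02,0],"delta_rot":[0,0,0]},{"gripper":0,"linear":[-0.0015,-0.025,0],"delta_rot":[0,0,0]},{"gripper":0,"linear":[-0.0015,-0.03,0],"delta_rot":[0,0,0]},{"gripper":0,"linear":[-0.002,-0.035,0],"delta_rot":[0,0,0]},{"gripper":0,"linear":[-0.002,-0.04,0],"delta_rot":[0,0,0]}])

```text
clock: 8.2
position: [0.5785, 0.0517, 0.0772]
ee_rot: [-0.0, 0.725, 0.689, -0.0]
contact_force: [-0.6, 1.1, -0.4]
width: 0.0424
gripper_force: 0.4
```

```bash
python3 snap.py side pics/s3.png 230 170 200 150
```

```text
(no output)
```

View pics/s3.png

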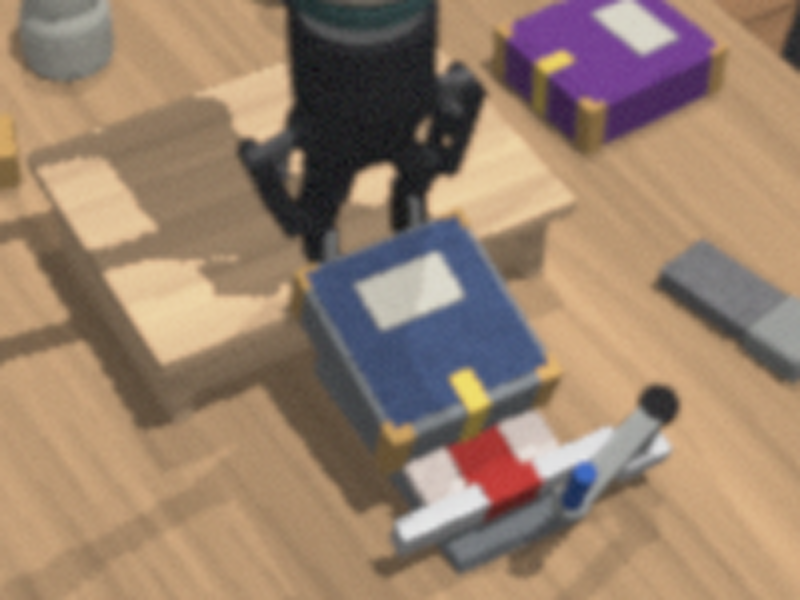

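Case has tipped onto the deck, tab foot near (475,437), centred on the band (~(478,445)), about 30 mm from the ledge.

Request:
send_rows(increments=[{"gripper":0,"linear":[0,-0.004,0],"delta_rot":[0,0,0]},{"gripper":0,"linear":[-0.0005,-0.008,0],"delta_rot":[0,0,0]},{"gripper":0,"linear":[-0.0005,-0.012,0],"delta_rot":[0,0,0]},{"gripper":0,"linear":[-0.001,-0.016,0],"delta_rot":[0,0,0]},{"gripper":0,"linear":[-0.001,-0.02,0],"delta_rot":[0,0,0]},{"gripper":0,"linear":[-0.001,-0.024,-0.001],"delta_rot":[0,0,0]},{"gripper":0,"linear":[-0.0015,-0.027,-0.002],"delta_rot":[0,0,0]},{"gripper":0,"linear":[-0.0015,-0.03,-0.002],"delta_rot":[0,0,0]}])

```text
clock: 9.05
position: [0.5772, 0.022, 0.0753]
ee_rot: [0.0, 0.725, 0.689, 0.0]
contact_force: [0.5, 1.0, -0.0]
width: 0.0427
gripper_force: 0.4
```

Request:
send_rows(increments=[{"gripper":0,"linear":[0,-0.002,0],"delta_rot":[0,0,0]},{"gripper":0,"linear":[0,-0.003,0],"delta_rot":[0,0,0]},{"gripper":0,"linear":[0,-0.004,0],"delta_rot":[0,0,0]}])

```text
clock: 9.35
position: [0.5772, 0.0214, 0.0756]
ee_rot: [-0.002, 0.726, 0.688, 0.002]
contact_force: [0.2, 13.1, 2.5]
width: 0.0432
gripper_force: 6.0
```

The force step to 13 N with no travel says the case is on the ledge. Backing off and looking.

Request:
send_rows(increments=[{"gripper":0,"linear":[0,0.003,0],"delta_rot":[0,0,0]},{"gripper":0,"linear":[0.001,0.015,0.005],"delta_rot":[0,0,0]},{"gripper":0.3,"linear":[0.001,0.03,0.03],"delta_rot":[0,0,0]},{"gripper":0.6,"linear":[0.001,0.04,0.07],"delta_rot":[0,0,0]},{"gripper":1,"linear":[0.001,0.04,0.11],"delta_rot":[0,0,0]},{"gripper":1,"linear":[0.001,0.04,0.13],"delta_rot":[0,0,0]},{"gripper":1,"linear":[0.001,0.04,0.13],"delta_rot":[0,0,0]}])

```text
clock: 10.05
position: [0.5805, 0.0584, 0.2095]
ee_rot: [0.003, 0.725, 0.689, 0.003]
contact_force: [0.1, -0.3, -0.2]
width: 0.0002
gripper_force: 0.0
```

```bash
python3 snap.py side pics/s4.png 230 170 200 150
```

```text
(no output)
```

View pics/s4.png

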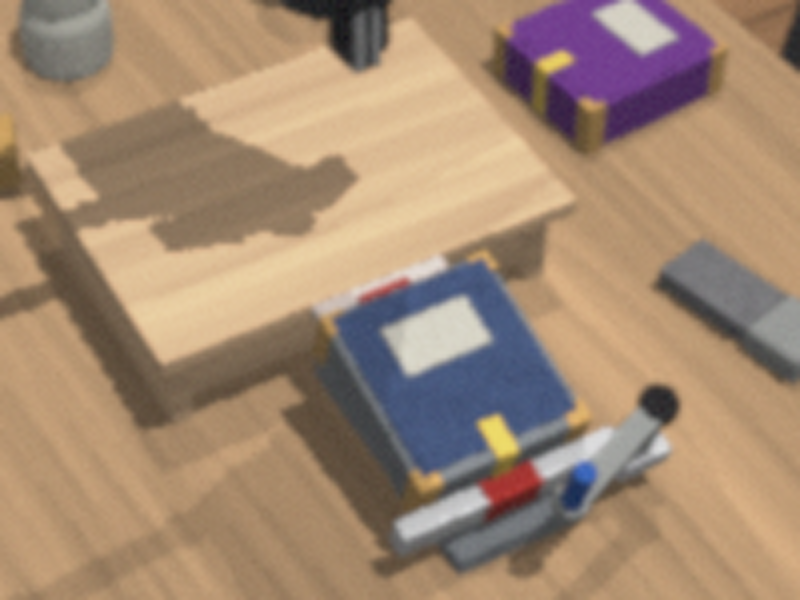

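The case is flush with the ledge; tab meets it near (508,465), with the red mark spanning 483–540, so it is inside the band. Now the peg.

```bash
python3 - <<'E'
from h import *
f=np.load("fit.npy");p=f[:3]
print(proj("side",rest(p,[(0,0,.036),(0,.01,.036),(0,-.01,.036)]))*4-np.array(off["side"])*4)
def w(q,d,z=.060):
    g=np.radians(-50)-q; return rest(p,[(.012+.075*np.cos(g)+d,.078+.075*np.sin(g),z)])[0]
print("start",w(.344,.04),w(.344,.04,.12))
prev=None
for q in [.344,.5,.7,.9,1.1,1.25,1.4]: print(q,w(q,.017).round(4))
E
```

```text
[[512.40942164 452.93569657]
 [529.30921542 445.44076322]
 [495.4052187  460.4769346 ]]
start [ 0.57507078 -0.18501938  0.07176554] [ 0.57429607 -0.20052918  0.12972109]
0.344 [ 0.5762 -0.1628  0.0777]
0.5 [ 0.5735 -0.1518  0.0806]
0.7 [ 0.5728 -0.1374  0.0845]
0.9 [ 0.575  -0.1231  0.0883]
1.1 [ 0.5802 -0.1095  0.092 ]
1.25 [ 0.5858 -0.1001  0.0946]
1.4 [ 0.5928 -0.0917  0.097 ]
```

Request:
send_rows(increments=[{"gripper":1,"linear":[-0.001,-0.04,0],"delta_rot":[0,0,0]},{"gripper":1,"linear":[-0.002,-0.085,0],"delta_rot":[0,0,0]},{"gripper":1,"linear":[-0.003,-0.13,0],"delta_rot":[0.05,-0.0025,0]},{"gripper":1,"linear":[-0.004,-0.175,0],"delta_rot":[0.1,-0.005,0]},{"gripper":1,"linear":[-0.004,-0.22,0],"delta_rot":[0.18,-0.009,0]},{"gripper":1,"linear":[-0.004,-0.259,0],"delta_rot":[0.2615,-0.013,0]},{"gripper":1,"linear":[-0.004,-0.259,-0.03],"delta_rot":[0.2615,-0.013,0]},{"gripper":1,"linear":[-0.004,-0.259,-0.055],"delta_rot":[0.2615,-0.013,0]}])

```text
clock: 10.9
position: [0.5728, -0.2035, 0.1471]
ee_rot: [-0.091, 0.72, 0.681, 0.094]
contact_force: [-1.2, 0.4, 0.0]
width: 0.0001
gripper_force: 0.0
```

Request:
send_rows(increments=[{"gripper":1,"linear":[0,0,-0.02],"delta_rot":[0,0,0]},{"gripper":1,"linear":[0,0.006,-0.045],"delta_rot":[0,0,0]},{"gripper":1,"linear":[0.001,0.015,-0.078],"delta_rot":[0,0,0]},{"gripper":1,"linear":[0.001,0.015,-0.078],"delta_rot":[0,0,0]},{"gripper":1,"linear":[0.001,0.015,-0.078],"delta_rot":[0,0,0]}])

```text
clock: 11.4
position: [0.5743, -0.1852, 0.0712]
ee_rot: [-0.092, 0.719, 0.683, 0.094]
contact_force: [0.8, -0.6, 0.2]
width: -0.0001
gripper_force: 0.0
```

```bash
python3 snap.py side pics/s5.png 230 170 200 150
```

```text
(no output)
```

View pics/s5.png

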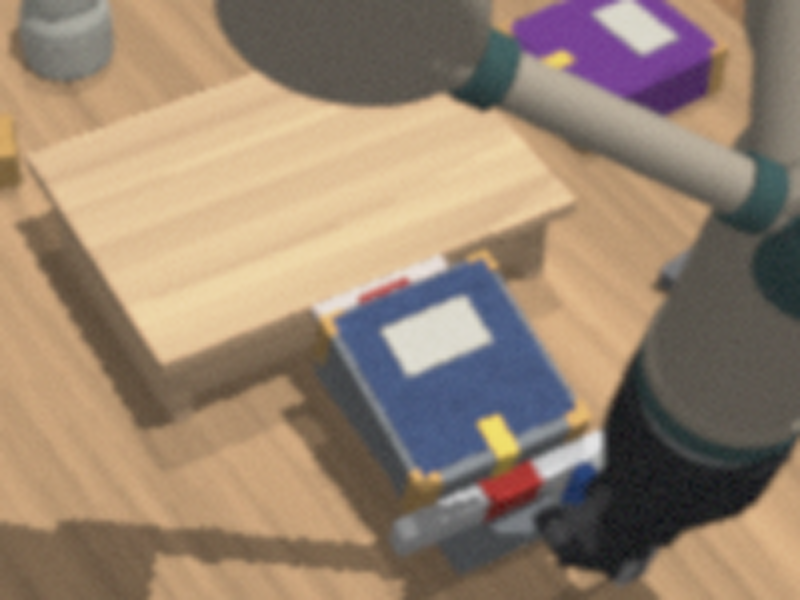

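The fingers (~(580,530)) stand just downhill of the peg (580,483); case unchanged. Pushing along the arc.

Request:
send_rows(increments=[{"gripper":1,"linear":[0.001,0.012,0.003],"delta_rot":[0,0,0]},{"gripper":1,"linear":[0.001,0.0225,0.006],"delta_rot":[0,0,0]},{"gripper":1,"linear":[-0.001,0.028,0.0075],"delta_rot":[0,0,0]},{"gripper":1,"linear":[-0.002,0.034,0.009],"delta_rot":[0,0,0]},{"gripper":1,"linear":[-0.0025,0.041,0.011],"delta_rot":[0,0,0]},{"gripper":1,"linear":[-0.003,0.048,0.0125],"delta_rot":[0,0,0]},{"gripper":1,"linear":[-0.002,0.055,0.0145],"delta_rot":[0,0,0]},{"gripper":1,"linear":[-0.0005,0.0625,0.0165],"delta_rot":[0,0,0]}])

```text
clock: 12.25
position: [0.5744, -0.1226, 0.0888]
ee_rot: [-0.09, 0.719, 0.683, 0.094]
contact_force: [-0.9, -0.0, -0.4]
width: -0.0002
gripper_force: 0.6
```

Request:
send_rows(increments=[{"gripper":1,"linear":[0.0025,0.007,0.002],"delta_rot":[0,0,0]},{"gripper":1,"linear":[0.0055,0.0135,0.004],"delta_rot":[0,0,0]},{"gripper":1,"linear":[0.008,0.0185,0.005],"delta_rot":[0,0,0]},{"gripper":1,"linear":[0.0105,0.023,0.0065],"delta_rot":[0,0,0]},{"gripper":1,"linear":[0.014,0.0275,0.0075],"delta_rot":[0,0,0]},{"gripper":1,"linear":[0.0175,0.0315,0.0085],"delta_rot":[0,0,0]},{"gripper":1,"linear":[0.0175,0.0325,0.0085],"delta_rot":[0,0,0]},{"gripper":1,"linear":[0.0175,0.0335,0.009],"delta_rot":[0,0,0]}])

```text
clock: 13.05
position: [0.5932, -0.0903, 0.0978]
ee_rot: [-0.089, 0.719, 0.683, 0.095]
contact_force: [1.4, -1.2, -2.2]
width: -0.0003
gripper_force: 1.2
```

Request:
send_rows(increments=[{"gripper":1,"linear":[0.0005,0.002,0.0005],"delta_rot":[0,0,0]},{"gripper":1,"linear":[0.001,0.003,0.001],"delta_rot":[0,0,0]},{"gripper":1,"linear":[0.001,0.004,0.001],"delta_rot":[0,0,0]}])

```text
clock: 13.35
position: [0.5938, -0.0884, 0.0984]
ee_rot: [-0.088, 0.719, 0.683, 0.093]
contact_force: [1.0, -8.8, -2.8]
width: -0.0
gripper_force: 4.5
```

The force rose to 9 N with the tool held back 3 mm: at the stop. Withdrawing downhill, then up.

Request:
send_rows(increments=[{"gripper":1,"linear":[-0.001,-0.006,-0.001],"delta_rot":[0,0,0]},{"gripper":1,"linear":[-0.001,-0.025,-0.004],"delta_rot":[0,0,0]},{"gripper":1,"linear":[-0.002,-0.05,0.01],"delta_rot":[0,0,0]},{"gripper":1,"linear":[-0.002,-0.08,0.05],"delta_rot":[0,0,0]},{"gripper":1,"linear":[-0.04,-0.1,0.09],"delta_rot":[0,0,0]},{"gripper":1,"linear":[-0.08,-0.12,0.12],"delta_rot":[0,0,0]},{"gripper":1,"linear":[-0.12,-0.14,0.14],"delta_rot":[0,0,0]},{"gripper":1,"linear":[-0.15,-0.15,0.15],"delta_rot":[0,0,0]}])

```text
clock: 14.15
position: [0.4417, -0.2376, 0.2504]
ee_rot: [-0.089, 0.719, 0.683, 0.095]
contact_force: [0.3, -0.6, 0.8]
width: -0.0
gripper_force: 0.0
```

```bash
python3 snap.py top pics/t6.png 225 155 200 140
```

```text
(no output)
```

View pics/t6.png

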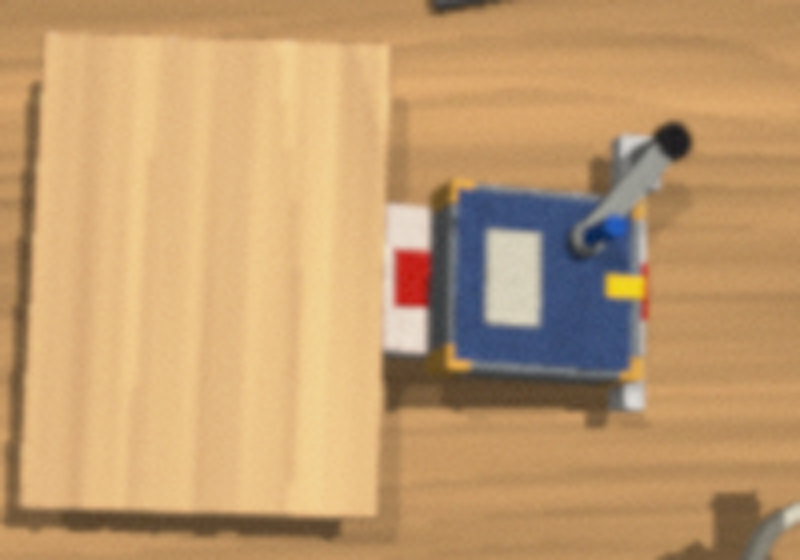

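The arm runs from (672,140) to (583,245), i.e. about −130° and at its stop. The tab, at (640,287), sits within the red mark (rows 265–318).

```bash
python3 -c "
from rig import sign_off; print(sign_off())"
```

```text
the job is handed in; nothing more can be done
None
```

I've handed the job in: the last picture shows the case on the sloped rest against the ledge with its tab inside the red band, and the hold-down arm at its stop over it. The hand-in gave no verdict.

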